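# Press the banding wheel's clip-in bearing cap home

### The arm

A 7-joint arm with a two-finger parallel gripper is mounted at the origin on a cart in front of the work surface, level with it; the furniture and walls round the work are solid. World frame = base frame: x ahead of the robot, y to its left, z up, the work surface at z = 0. Lengths are in m, angles in rad, forces in N, time in s.
With the tool pointing down it reaches from about 0.375 to 0.925 m from the base axis. Payload 3.1 kg.
Tool frame: the origin (TCP) lies between the finger pads; the fingertips stand 17 mm ahead of it and the grasp point (between the pads) lies 2 mm behind it; z points along the fingers, y is the direction in which the jaws open and shut (so a half turn about z gives the same grasp; the last joint's range is limited). The gripper opens to 85 mm and grips with 20 to 120 N. Pads are 22 mm wide; open, the fingers measure 114 mm over their backs; the gripper's body (76 mm by 85 mm) begins 54 mm behind the grasp point. The pads swing forward as they close: fully open they stand 13 mm farther back than shut.
Start: joints at [-1.397, 0.383, 0.044, 1.598, -0.018, 1.161, -0.05], TCP at [0.174, 0.626, 0.211] pointing down, gripper open.
Joint ranges: [-2.61, 2.61], [-0.41, 2.15], [-1.48, 1.57], [0, 2.5], [-1.57, 4.71], [0.05, 1.97], [-2.85, 2.85]. Speed limits (rad/s): [2.79, 2.79, 3.14, 3.14, 3.14, 3.14, 3.14].

### API

Orientations are given as a unit quaternion [w, x, y, z].
In Python, from bench import sense, optics, workorder gives the robot as it stands. The module is installed in compiled form; this text tells all that it offers.
- The arm moves only by the shell command python3 -m pendant 'ROWS' [FORCE]. ROWS is JSON, one flat list of numbers, 7 for each row, row after row: the shift along the tool's x, y, z in m, then the turn, a rotation vector about the tool's x, y, z in degrees, then the opening, from -1 (shut) to 1 (fully open). In form: [x, y, z, wx, wy, wz, fingers, x, y, z, wx, wy, wz, fingers, ...]. A call has exactly 10 rows; each row shifts and turns the commanded pose from where the row before left it, along the tool's axes as they then stand; what a row does not reach is not made up. A row lasts 1/10 s, in which the tool goes at most 50 mm and 8.59 degrees, less where a joint would pass 70% of its speed; a pose out of reach is approached as far as the arm can. A call is refused whole if a number of a shift passes 0.05 or a number of a turn 8.59, either way. A call with a gripper value outside its range is refused whole. The fingers move at their own pace and stop on an object; FORCE is the grip in N (left out, the last holds). Time passes only in rows, so rows that do not move let the fingers close, or fill a call up. It gives the time, the measured TCP pose, the force and the opening at its end, in the units of the state.
- sense(): the state, without advancing time (a new reading comes with each control period).
- optics.grab_frame(name): name is "side" or "top" or "wrist"; returns the picture (480x640x3 uint8, blue, green, red); there is no depth.
- optics.camera_model(name): a dict with "camera_matrix" (3x3 intrinsics, pixels), "R" (3x3) and "t" (3): a world point X has camera coordinates R X + t. Camera axes: x right, y down, z forward; pixel columns grow to the right and rows downward; lengths in m; the calibration is good to about 2 mm. A picture is of the moment at which its call begins: read the wrist's pose just before it. camera_model takes no time and is no camera call; for the wrist camera it gives the pose at the moment of the call.
- workorder.hand_in(): hands the job in, once; it reports no verdict.
The state is a dict: "time": time; "joint_positions": joint angles; "qvel": joint speeds; "effort": joint torques, N m; "ee_pos": TCP position; "eef_rot": TCP orientation; "force": force on the tool from outside, world axes, zero at the start; "torque": the same for the moment, N m; "opening": opening from 0.0 (shut) to 1.0 (fully open).
Only numpy, scipy, OpenCV 4.12 (cv2) and the standard library are available. Lean on these libraries where they do the work, as an engineer would, in place of code of your own. Each camera call takes 0.05 s, during which the arm holds its last target. There are 200 camera calls.

### The job

Two banding-wheel bases stand on the bench; on one of them the orange clip-in bearing cap still stands proud of its hub. Pick up the wooden pusher, press that cap straight down with it until it is clipped in fully home, then stand the pusher back upright on the table, clear of that base. Do not touch that base or its cap with the gripper itself.

Things in the scene. Friction and masses are not known exactly. Their poses are not given: they have to be found in the camera images.
- base: The banding-wheel base to work on, fixed to the table: a grey round casting, foot 120 mm across and 10 mm high, rising to a hub 68 mm across whose top is 50 mm above the table. Its orange cap stands 15 mm proud, so that a white neck shows between cap and hub; an identical base nearby has its cap already home, with no white showing, and needs nothing. Origin: centre of the underside; z up.
- cap_top (a point): Centre of the top face of the cap that stands proud: an orange disc 54 mm across and 6 mm thick on a white plug 41 mm across that slides straight down into the hub's recess. The point is 71 mm above the table at the start and 56 mm when the cap is home (orange disc resting on the hub). Its clips grip the recess with a steady 6 N all the way (press with 8 to 15 N); it stays at whatever depth it is left and stops hard when home.
- cap (a joint): How far that cap has been pressed in, in m: 0 standing proud (start), 0.015 fully home.
- pusher_mid (a point): Centre, half-way up, of the loose wooden pusher standing upright on the table: 80 mm tall, 0.08 to 0.17 kg, round about its upright z axis. A flat black rubber foot 44 mm across faces down, with the wood 44 mm wide up to 11 mm above the table; the handle is 30 mm thick from 15 to 62 mm above the table and swells to 34 mm at the top. Grip the handle at this point, 40 mm above its foot.
Things that resemble listed ones, but are neither listed nor needed, are in the scene too. Leave any blue or yellow look-alike of the base alone.

How it is judged:
By the outcome, as a careful person would: the job done as asked, in the order asked, and still so for the second after the job is handed in, with the robot touching nothing.
It also fails if it takes over 43 s, if anything falls off the work surface, if the arm or the gripper's body presses on something with over 40 N, if the wrist force passes 120 N, or if a joint passes its speed limit or range.

## Working session

There is one attempt and no reset: what is moved stays moved. The work goes in short steps, Python scripts to look and compute and a shell command to move; the robot and the scene stay as the last step left them, time stands still between calls to the robot, and variables do not carry over. Pictures are saved under pics/ and viewed, about 8 in all and at most 12, crops included, and the job is handed in when it is done.

```bash
mkdir -p pics; python3 - <<'E'
from bench import sense, optics
import cv2
s=sense(); print({k:s[k] for k in("time","ee_pos","eef_rot","force","opening")})
for n in("side","top"):
    cv2.imwrite(f"pics/{n}0.png",optics.grab_frame(n)); m=optics.camera_model(n); print(n,m)
E
```

```text
{'time': 0.0, 'ee_pos': array([0.17421989, 0.6251767 , 0.20966392]), 'eef_rot': array([-1.25787735e-04,  1.35440453e-01,  9.90784596e-01, -1.32378558e-03]), 'force': array([-0.3640371 , -0.73893895,  0.11567158]), 'opening': 0.9978983216596766}
side {'camera_matrix': array([[467.1432215 ,   0.        , 320.40408584],
       [  0.        , 467.1432215 , 236.26064559],
       [  0.        ,   0.        ,   1.        ]]), 'R': array([[ 0.99884236,  0.04540197, -0.01589323],
       [ 0.01316304, -0.57576152, -0.81751172],
       [-0.04626736,  0.81635613, -0.57569262]]), 't': array([-0.47787488, -0.00702687,  1.09656176])}
top {'camera_matrix': array([[456.41247596,   0.        , 318.34542714],
       [  0.        , 456.41247596, 229.95042593],
       [  0.        ,   0.        ,   1.        ]]), 'R': array([[ 0.01183448, -0.99992481, -0.00321375],
       [-0.99345488, -0.01139262, -0.11365569],
       [ 0.11361053,  0.00453778, -0.993515  ]]), 't': array([-0.06616189,  0.50100012,  1.08704355])}
```

View pics/side0.png

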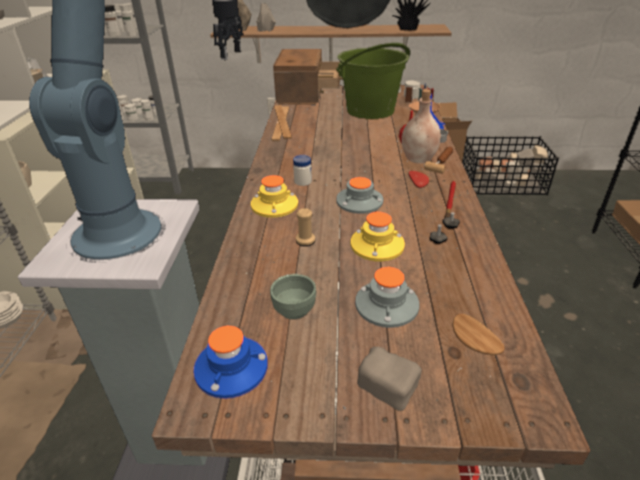

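View pics/top0.png

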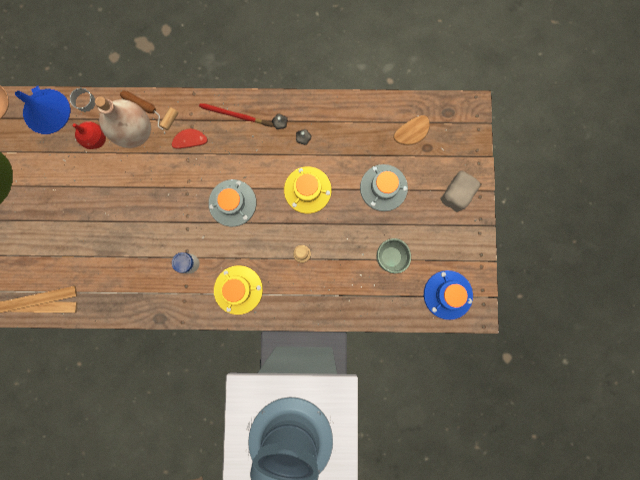

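Side view: the near grey base (orange cap at 390,278) seems to show white. The far grey one (360,185) seems flush. The pusher is at (305,228) in side and (302,254) in top. Next I measure both caps and the pusher.

```bash
cat > h.py <<'E'
import numpy as np, cv2
from bench import sense, optics
def ray(n,px,m=None):
    m=m or optics.camera_model(n); R=np.array(m["R"]);t=np.array(m["t"])
    d=R.T@np.linalg.solve(m["camera_matrix"],[px[0],px[1],1.]); return -R.T@t,d
def plane(n,px,z,m=None):
    o,d=ray(n,px,m); return o+d*(z-o[2])/d[2]
def tri(a,pa,b,pb):
    o1,d1=ray(a,pa);o2,d2=ray(b,pb); k=np.linalg.lstsq(np.c_[d1,-d2],o2-o1,rcond=None)[0]
    p,q=o1+k[0]*d1,o2+k[1]*d2; return (p+q)/2,np.linalg.norm(p-q)
def blobs(im,lo,hi,amin=30):
    mk=cv2.inRange(cv2.cvtColor(im,cv2.COLOR_BGR2HSV),lo,hi)
    n,l,s,c=cv2.connectedComponentsWithStats(mk); return [(c[i].round(1),s[i]) for i in range(1,n) if s[i][4]>amin]
E
python3 - <<'E'
from h import *
S=cv2.imread("pics/side0.png");T=cv2.imread("pics/top0.png")
near=lambda b,p:min(b,key=lambda c:np.hypot(*(c[0]-p)))
o=((5,150,150),(16,255,255))
bs,bt=blobs(S,*o),blobs(T,*o)
for nm,ps,pt in(("near",(390,278),(387,182)),("far",(360,184),(230,200))):
    a,b=near(bs,ps),near(bt,pt); print(nm,a[0],b[0],b[1],tri("side",a[0],"top",b[0]),plane("side",a[0],.071),plane("top",b[0],.071),plane("top",b[0],.056))
for z in(0,.08):print("pusher",z,plane("side",(305,211 if z else 240),z),plane("top",(302,253),z))
c=lambda im,x,y:cv2.resize(im[y-35:y+35,x-45:x+45],(390,300),interpolation=cv2.INTER_CUBIC)
cv2.imwrite("pics/crop0.png",np.vstack([np.hstack([c(S,388,295),c(S,360,195)]),np.hstack([c(S,305,225),c(T,302,254)])]))
E
```

```text
near [389.  276.5] [401.9 132.7] [394 127  18  13  58] (array([ 0.66130881, -0.25431801,  0.11759482]), np.float64(0.11037373442757123)) [ 0.61379296 -0.2251738   0.071     ] [ 0.73481956 -0.25887087  0.071     ] [ 0.73988394 -0.26159422  0.056     ]
far [359.8 182.3] [228.2 199.2] [218 189  22  21 362] (array([0.57070452, 0.15734223, 0.05469387]), np.float64(3.251841383794099e-05)) [0.56945684 0.12737591 0.071     ] [0.56777157 0.15398743 0.071     ] [0.57048475 0.15707504 0.056     ]
pusher 0 [ 0.44412381 -0.01681969  0.        ] [ 0.44669738 -0.02013265  0.        ]
pusher 0.08 [ 0.44718238 -0.02041784  0.08      ] [ 0.44165179 -0.02331719  0.08      ]
```

View pics/crop0.png

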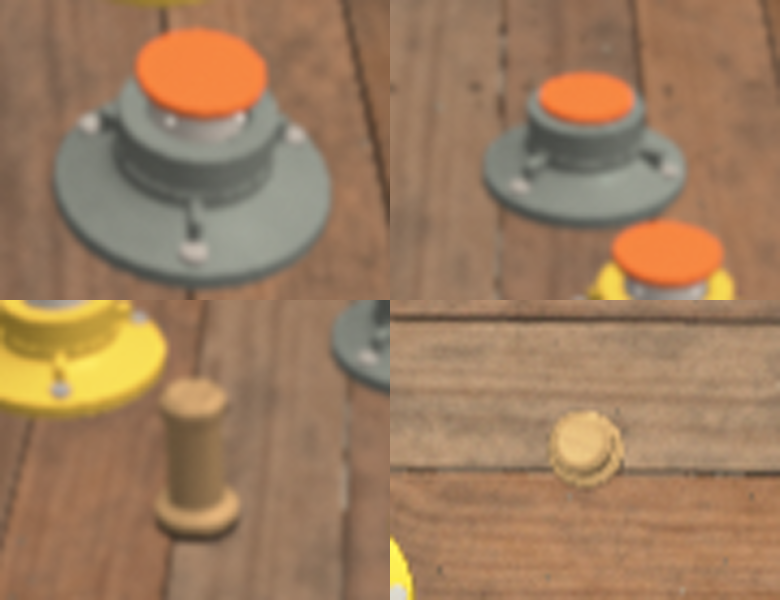

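The near grey base is the target: its cap stands proud with a white neck, and the far one's cap is home. Pusher ≈ (0.444, -0.021), cap_top ≈ (0.614, -0.225). I'll square the yaw and swing over in an arc.

```bash
python3 -m pendant '[0,0,0,0,0,-7.8,1, 0,0,0,0,0,-7.8,1, -0.035,-0.035,0,0,0,0,1, -0.035,-0.035,0,0,0,0,1, -0.035,-0.035,0,0,0,0,1, -0.035,-0.035,0,0,0,0,1, -0.035,-0.035,0,0,0,0,1, -0.035,-0.035,0,0,0,0,1, -0.035,-0.035,0,0,0,0,1, -0.035,-0.035,0,0,0,0,1]' 40
python3 -m pendant '[0,-0.036,0,0,0,0,1, 0,-0.036,0,0,0,0,1, 0,-0.036,0,0,0,0,1, 0,-0.036,0,0,0,0,1, 0,-0.036,0,0,0,0,1, 0,-0.036,0,0,0,0,1, 0,-0.036,0,0,0,0,1, 0,-0.036,0,0,0,0,1, 0,0,0,0,0,0,1, 0,0,0,0,0,0,1]'
python3 - <<'E'
from h import *
s=sense();print(s["ee_pos"],s["eef_rot"],s["joint_positions"],s["time"])
m=optics.camera_model("wrist");cv2.imwrite("pics/w1.png",optics.grab_frame("wrist"));print(m)
E
```

```text
time: 1.1
ee_pos: [0.4554, 0.3444, 0.2107]
eef_rot: [-0.0, -0.0, 1.0, -0.0]
force: [0.5, 0.4, -0.2]
opening: 1.001
time: 2.1
ee_pos: [0.4544, 0.0576, 0.2108]
eef_rot: [-0.0, 0.001, 1.0, 0.0]
force: [-0.3, 0.9, 0.4]
opening: 1.001
[0.45442172 0.05755249 0.21081349] [-2.73894179e-04  1.07691789e-03  9.99999333e-01  3.14606817e-04] [-6.14404911e-01  1.38354489e-03  4.02819414e-01  2.05697994e+00
 -1.44053712e-03  1.08374298e+00  1.35773122e+00] 2.1
{'camera_matrix': array([[393.36031393,   0.        , 325.52819322],
       [  0.        , 393.36031393, 233.60310149],
       [  0.        ,   0.        ,   1.        ]]), 'R': array([[ 1.76336023e-03,  9.99997962e-01,  9.82769417e-04],
       [ 9.49718699e-01, -1.98240353e-03,  3.13098168e-01],
       [ 3.13099479e-01,  3.81249634e-04, -9.49720259e-01]]), 't': array([-0.05956382, -0.4720647 ,  0.23755588])}
```

View pics/w1.png

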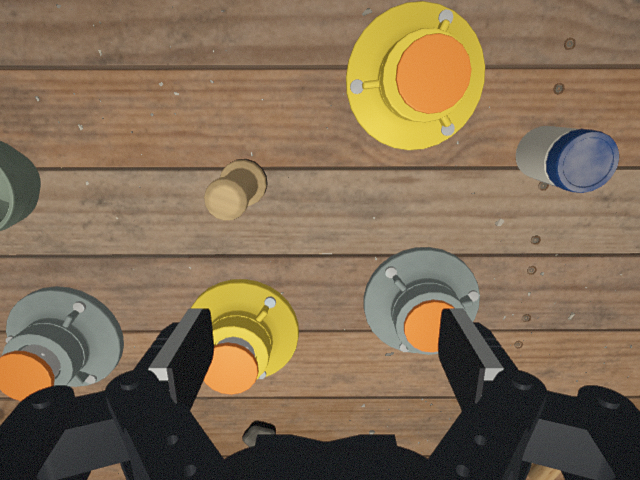

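Wrist view: pusher top at (227,200), its foot ring centred near (245,182); the proud cap's orange disc is at (25,375).

```bash
python3 - <<'E'
from h import *
m=optics.camera_model("wrist");im=cv2.imread("pics/w1.png")
print("top",plane("wrist",(227,200),.08,m),"foot",plane("wrist",(245.5,180.5),.011,m))
for c,s in blobs(im,(5,150,150),(16,255,255),500):
    if c[0]<60 or 400<c[0]<470 and c[1]>200: print(c,s,plane("wrist",c,.071,m),plane("wrist",c,.056,m))
T=cv2.imread("pics/top0.png")
for c,s in blobs(T,(5,120,120),(18,255,255),100):
    print(c,s,plane("top",c,.071))
E
```

```text
top [ 0.44392431 -0.01529245  0.08      ] foot [ 0.44177471 -0.01428995  0.011     ]
[424.7 325.7] [ 404  302   50   50 1502] [0.55894637 0.14714689 0.071     ] [0.56811178 0.15148637 0.056     ]
[ 21.8 375.8] [   0  354   52   47 1806] [ 0.61159067 -0.21885122  0.071     ] [ 0.62336651 -0.23266017  0.056     ]
[  3.3 100.4] [  0  86   9  32 216] [0.80553237 0.71024885 0.071     ]
[65.6 90.3] [ 57  87  20  12 107] [0.83274843 0.56021083 0.071     ]
[162.5 121.9] [  70   88  222   87 3700] [0.75554611 0.31947331 0.071     ]
[343.   94.8] [329  90  28  11 124] [ 0.82839417 -0.11656023  0.071     ]
[99.4 99.8] [ 92  93  14  14 109] [0.80951378 0.4760073  0.071     ]
[ 90.4 113.3] [ 76 107  23  12 116] [0.77524296 0.49560366 0.071     ]
[338.5 114.3] [313 106  54  16 388] [ 0.77911637 -0.10595259  0.071     ]
[222.9 116.6] [210 111  30   9 115] [0.77037476 0.17378004 0.071     ]
[370.6 135.5] [ 267  115  187   41 3045] [ 0.72705781 -0.18354052  0.071     ]
[ 16.1 134. ] [  0 119  41  32 692] [0.7215733  0.67165506 0.071     ]
[483.5 141.7] [469 127  23  29 381] [ 0.71463279 -0.4544254   
[... 626 characters left out ...]
58] [ 0.40718655 -0.11500377  0.071     ]
[426.9 268.2] [414 260  29  18 192] [ 0.41021936 -0.31407321  0.071     ]
[460.4 264.4] [442 261  47  10 145] [ 0.4199549  -0.39212392  0.071     ]
[ 10.2 283.2] [  0 271  26  20 221] [0.36409294 0.65418892 0.071     ]
[297.2 284.1] [278 271  38  23 200] [ 0.36992059 -0.0129746   0.071     ]
[ 38.3 281.5] [ 22 278  32  10 124] [0.36878993 0.58907304 0.071     ]
[233.2 290.2] [222 279  23  23 409] [0.35413223 0.1350636  0.071     ]
[ 42.3 301.7] [   0  282   77   31 1371] [0.32251042 0.57600921 0.071     ]
[346.  289.9] [320 284  54  11 349] [ 0.35792744 -0.12618406  0.071     ]
[455.3 295.3] [444 284  23  23 414] [ 0.34855816 -0.37868041  0.071     ]
```

```bash
python3 -m pendant '[0.0037,-0.025,0.015,0,0,0,1, 0.0037,-0.025,0.015,0,0,0,1, 0.0037,-0.025,0.02,0,0,0,1, 0,0,0,0,0,0,1, 0,0,0,0,0,0,1, 0,0,0,0,0,0,1, 0,0,0,0,0,0,1, 0,0,0,0,0,0,1, 0,0,0,0,0,0,1, 0,0,0,0,0,0,1]'
python3 - <<'E'
from h import *
m=optics.camera_model("wrist");cv2.imwrite("pics/w2.png",optics.grab_frame("wrist"));s=sense();print(s["ee_pos"])
import json;json.dump({k:np.array(m[k]).tolist() for k in m},open("w2.json","w"))
E
```

```text
time: 3.15
ee_pos: [0.4439, -0.0164, 0.1613]
eef_rot: [0.0, -0.001, 1.0, 0.0]
force: [-0.1, -0.1, -0.4]
opening: 0.998
[ 0.44382097 -0.01654559  0.16121513]
```

View pics/w2.png

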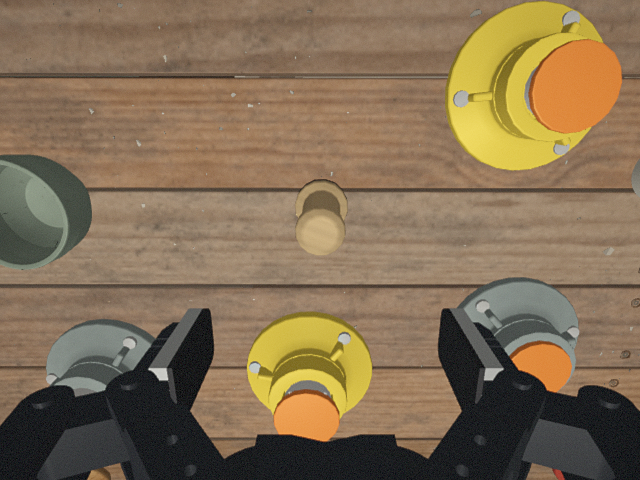

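Wrist view: pusher top at (320,231), foot at (321,204), both jaws well clear of it → pusher ≈ (0.442, -0.019). I'll descend and grip.

```bash
python3 -m pendant '[0.0015,-0.0025,0.02,0,0,0,1, 0,0,0.03,0,0,0,1, 0,0,0.03,0,0,0,1, 0,0,0.03,0,0,0,1, 0,0,0.013,0,0,0,1, 0,0,0,0,0,0,1, 0,0,0,0,0,0,0, 0,0,0,0,0,0,-1, 0,0,0,0,0,0,-1, 0,0,0,0,0,0,-1]' 40
python3 -m pendant '[0,0,0,0,0,0,-1, 0,0,0,0,0,0,-1, 0,0,0,0,0,0,-1, 0,0,0,0,0,0,-1, 0,0,0,0,0,0,-1, 0,0,0,0,0,0,-1, 0,0,0,0,0,0,-1, 0,0,0,0,0,0,-1, 0,0,0,0,0,0,-1, 0,0,0,0,0,0,-1]' 60
```

```text
time: 4.2
ee_pos: [0.4436, -0.0192, 0.0393]
eef_rot: [0.001, -0.0, 1.0, 0.0]
force: [0.4, 0.2, 4.8]
opening: 0.373
time: 5.2
ee_pos: [0.4438, -0.0192, 0.0395]
eef_rot: [0.001, -0.0, 1.0, 0.0]
force: [-0.1, 0.1, 5.9]
opening: 0.368
```

```bash
python3 -m pendant '[0,0,-0.01,0,0,0,-1, 0,0,-0.03,0,0,0,-1, 0,0,-0.04,0,0,0,-1, 0,0,-0.04,0,0,0,-1, 0,0,0,0,0,0,-1, -0.024,-0.029,0,0,0,0,-1, -0.024,-0.029,0,0,0,0,-1, -0.024,-0.029,0,0,0,0,-1, -0.024,-0.029,0,0,0,0,-1, -0.024,-0.029,0,0,0,0,-1]'
python3 -m pendant '[-0.024,-0.029,0,0,0,0,-1, -0.024,-0.029,0,0,0,0,-1, 0,0,0,0,0,0,-1, 0,0,0,0,0,0,-1, 0,0,0,0,0,0,-1, 0,0,0,0,0,0,-1, 0,0,0,0,0,0,-1, 0,0,0,0,0,0,-1, 0,0,0,0,0,0,-1, 0,0,0,0,0,0,-1]'
python3 - <<'E'
from h import *
c=lambda im,x,y:cv2.resize(im[y-45:y+45,x-60:x+60],(400,300),interpolation=cv2.INTER_CUBIC)
W=optics.grab_frame("wrist");S=optics.grab_frame("side");T=optics.grab_frame("top")
for n,i in zip("WST",(W,S,T)):cv2.imwrite(f"pics/{n}3.png",i)
cv2.imwrite("pics/c3.png",np.vstack([np.hstack([c(S,390,270),c(T,385,190)]),np.hstack([cv2.resize(W,(400,300)),c(S,390,200)])]))
E
```

```text
time: 6.2
ee_pos: [0.5624, -0.1649, 0.1574]
eef_rot: [-0.001, -0.0, 1.0, 0.0]
force: [0.3, -0.0, -0.1]
opening: 0.361
time: 7.2
ee_pos: [0.6103, -0.2219, 0.1582]
eef_rot: [0.0, -0.0, 1.0, 0.0]
force: [0.0, 1.1, -0.9]
opening: 0.368
```

View pics/c3.png

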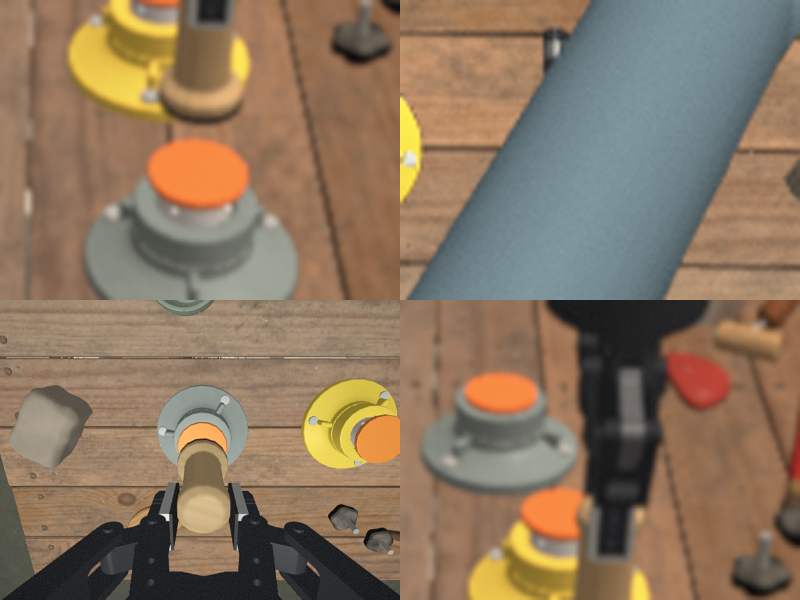

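Pusher is upright in the jaws, its foot ring just above the cap. Side: foot underside near (390.6,255), cap disc centre (389.5,277). Wrist: base and pusher are laterally aligned (both near column 324). Computing the offsets.

```bash
python3 - <<'E'
from h import *
S=cv2.imread("pics/S3.png");W=cv2.imread("pics/W3.png");m=optics.camera_model("wrist");p=sense()["ee_pos"];print(p)
b=[x for x in blobs(S,(5,150,150),(16,255,255),100) if abs(x[0][0]-390)<20 and abs(x[0][1]-277)<10];print(b)
c=b[0][0];print("cap side",plane("side",c,.071))
print("pusher foot side",plane("side",(390.6,255),p[2]-.038))
h=cv2.cvtColor(W,cv2.COLOR_BGR2HSV);o=cv2.inRange(h,(5,170,150),(14,255,255));o[:, :280]=0;o[:,370:]=0;o[:180]=0
ys,xs=np.nonzero(o);r=[(y,xs[ys==y].min(),xs[ys==y].max()) for y in range(ys.min(),ys.max(),2)];print(r)
pts=np.array([(a,y) for y,a,_ in r if y<218]+[(e,y) for y,_,e in r if y<218])
P=np.array([plane("wrist",q,.071,m) for q in pts])[:,:2]
A=np.c_[2*P,np.ones(len(P))];k=np.linalg.lstsq(A,(P**2).sum(1),rcond=None)[0];print("cap wrist",k[:2],np.sqrt(k[2]+k[0]**2+k[1]**2))
cv2.imwrite("pics/c4.png",cv2.resize(W[130:400,220:430],(622,800))[:600])
E
```

```text
[ 0.61030901 -0.22210771  0.15811806]
[(array([388.9, 276.5]), array([374, 267,  31,  21, 494], dtype=int32))]
cap side [ 0.61361306 -0.22517858  0.071     ]
pusher foot side [ 0.6131904  -0.22551765  0.12011806]
[(196, np.int64(318), np.int64(329)), (198, np.int64(311), np.int64(336)), (200, np.int64(305), np.int64(340)), (202, np.int64(302), np.int64(345)), (204, np.int64(299), np.int64(347)), (206, np.int64(297), np.int64(350)), (208, np.int64(294), np.int64(352)), (210, np.int64(293), np.int64(354)), (212, np.int64(291), np.int64(355)), (214, np.int64(290), np.int64(290)), (216, np.int64(289), np.int64(357)), (218, np.int64(287), np.int64(358)), (220, np.int64(359), np.int64(359)), (222, np.int64(286), np.int64(360)), (224, np.int64(309), np.int64(361)), (226, np.int64(305), np.int64(305)), (228, np.int64(347), np.int64(347)), (230, np.int64(298), np.int64(349)), (232, np.int64(284), np.int64(362)), (234, np.int64(294), np.int64(354)), (236, np.int64(292), np.int64(356)), (238, np.int64(357), np.int64(362)), (240, np.int64(358), np.int64(358)), (242, np.int64(359), np.int64(361))]
cap wrist [ 0.61213121 -0.22267381] 0.025574389306512176
```

View pics/c4.png

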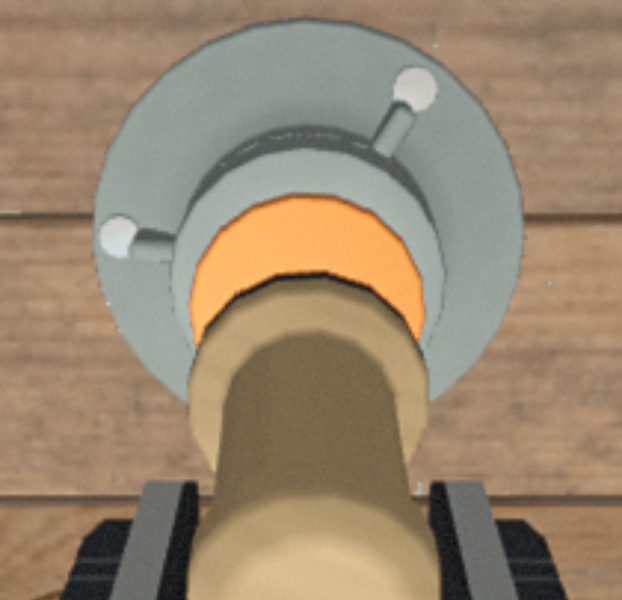

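Foot and cap centres agree to about 1 mm in both views. Going straight down to just above the cap, then slowly.

```bash
python3 -m pendant '[0,0,0.011,0,0,0,-1, 0,0,0.011,0,0,0,-1, 0,0,0.011,0,0,0,-1, 0,0,0.01,0,0,0,-1, 0,0,0,0,0,0,-1, 0,0,0.002,0,0,0,-1, 0,0,0.002,0,0,0,-1, 0,0,0.002,0,0,0,-1, 0,0,0.001,0,0,0,-1, 0,0,0,0,0,0,-1]' 80
python3 -m pendant '[0,0,0.0015,0,0,0,-1, 0,0,0.0015,0,0,0,-1, 0,0,0.0015,0,0,0,-1, 0,0,0.001,0,0,0,-1, 0,0,0.001,0,0,0,-1, 0,0,0.001,0,0,0,-1, 0,0,0,0,0,0,-1, 0,0,0,0,0,0,-1, 0,0,0,0,0,0,-1, 0,0,0,0,0,0,-1]'
```

```text
time: 8.35
ee_pos: [0.6112, -0.2226, 0.1095]
eef_rot: [0.001, -0.0, 1.0, -0.0]
force: [-1.3, 0.5, 4.4]
opening: 0.355
time: 9.35
ee_pos: [0.6104, -0.2225, 0.1006]
eef_rot: [0.0, -0.0, 1.0, -0.0]
force: [1.5, -2.0, 3.4]
opening: 0.356
```

```bash
python3 -m pendant '[0,0,0.001,0,0,0,-1, 0,0,0.001,0,0,0,-1, 0,0,0.001,0,0,0,-1, 0,0,0.001,0,0,0,-1, 0,0,0.001,0,0,0,-1, 0,0,0,0,0,0,-1, 0,0,0,0,0,0,-1, 0,0,0,0,0,0,-1, 0,0,0,0,0,0,-1, 0,0,0,0,0,0,-1]'
python3 -m pendant '[0,0,0.0005,0,0,0,-1, 0,0,0.0005,0,0,0,-1, 0,0,0,0,0,0,-1, 0,0,0,0,0,0,-1, 0,0,0,0,0,0,-1, 0,0,0,0,0,0,-1, 0,0,0,0,0,0,-1, 0,0,0,0,0,0,-1, 0,0,0,0,0,0,-1, 0,0,0,0,0,0,-1]'
```

```text
time: 10.35
ee_pos: [0.6105, -0.2224, 0.0957]
eef_rot: [0.0, -0.0, 1.0, -0.0]
force: [0.9, -2.0, 5.0]
opening: 0.357
time: 11.35
ee_pos: [0.6108, -0.2225, 0.0956]
eef_rot: [0.001, -0.0, 1.0, -0.0]
force: [-0.4, -1.2, 7.3]
opening: 0.36
```

```bash
python3 -m pendant '[0,0,0.0005,0,0,0,-1, 0,0,0.0005,0,0,0,-1, 0,0,0,0,0,0,-1, 0,0,0,0,0,0,-1, 0,0,0,0,0,0,-1, 0,0,0,0,0,0,-1, 0,0,0,0,0,0,-1, 0,0,0,0,0,0,-1, 0,0,0,0,0,0,-1, 0,0,0,0,0,0,-1]'
python3 -m pendant '[0,0,0.0005,0,0,0,-1, 0,0,0.0005,0,0,0,-1, 0,0,0,0,0,0,-1, 0,0,0,0,0,0,-1, 0,0,0,0,0,0,-1, 0,0,0,0,0,0,-1, 0,0,0,0,0,0,-1, 0,0,0,0,0,0,-1, 0,0,0,0,0,0,-1, 0,0,0,0,0,0,-1]'
```

```text
time: 12.35
ee_pos: [0.6111, -0.2226, 0.0955]
eef_rot: [0.001, -0.0, 1.0, 0.0]
force: [-1.4, -0.3, 11.6]
opening: 0.357
time: 13.35
ee_pos: [0.6113, -0.2227, 0.0954]
eef_rot: [0.001, -0.0, 1.0, 0.0]
force: [-2.4, -0.5, 15.3]
opening: 0.356
```

Force climbs to 15 N with no further travel, so the cap is home at TCP z 0.0955 as expected. Lifting and returning to where the pusher stood, then checking the cap.

```bash
python3 -m pendant '[0,0,-0.004,0,0,0,-1, 0,0,-0.01,0,0,0,-1, 0,0,-0.02,0,0,0,-1, 0,0,-0.033,0,0,0,-1, 0,0,0,0,0,0,-1, 0.024,0.029,0,0,0,0,-1, 0.024,0.029,0,0,0,0,-1, 0.024,0.029,0,0,0,0,-1, 0.024,0.029,0,0,0,0,-1, 0.024,0.029,0,0,0,0,-1]'
python3 -m pendant '[0.024,0.029,0,0,0,0,-1, 0.024,0.029,0,0,0,0,-1, 0,0,0,0,0,0,-1, 0,0,0.03,0,0,0,-1, 0,0,0.03,0,0,0,-1, 0,0,0.03,0,0,0,-1, 0,0,0.015,0,0,0,-1, 0,0,0,0,0,0,-1, 0,0,0,0,0,0,-1, 0,0,0,0,0,0,-1]'
python3 - <<'E'
from h import *
S=optics.grab_frame("side")
c=lambda im,x,y:cv2.resize(im[y-45:y+45,x-60:x+60],(400,300),interpolation=cv2.INTER_CUBIC)
cv2.imwrite("pics/c5.png",np.hstack([c(S,390,285),c(S,305,220)]))
for b in blobs(S,(5,150,150),(16,255,255),100):
    if abs(b[0][0]-389)<20 and abs(b[0][1]-283)<15: print(b)
print(sense()["ee_pos"])
E
```

```text
time: 14.35
ee_pos: [0.4874, -0.0753, 0.1578]
eef_rot: [-0.002, -0.001, 1.0, 0.0]
force: [0.1, 0.3, -0.5]
opening: 0.357
time: 15.35
ee_pos: [0.4432, -0.0193, 0.0553]
eef_rot: [0.001, -0.0, 1.0, 0.0]
force: [0.7, 0.7, -1.0]
opening: 0.359
(array([388.4, 282.9]), array([375, 273,  28,  21, 471], dtype=int32))
[ 0.44338834 -0.01925138  0.05555268]
```

View pics/c5.png

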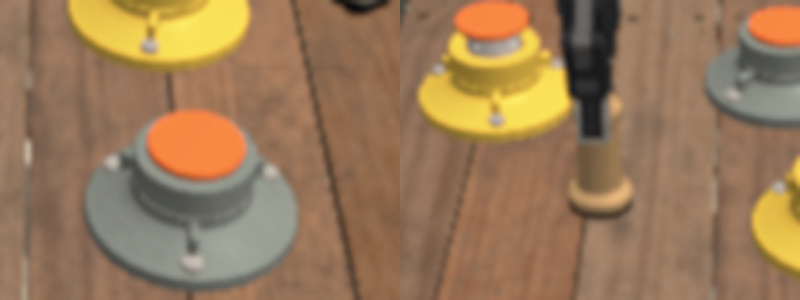

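The cap is flush with no white showing, and the pusher hangs upright. Setting it down gently.

```bash
python3 -m pendant '[0,0,0.006,0,0,0,-1, 0,0,0.004,0,0,0,-1, 0,0,0.002,0,0,0,-1, 0,0,0.002,0,0,0,-1, 0,0,0.001,0,0,0,-1, 0,0,0.001,0,0,0,-1, 0,0,0,0,0,0,-1, 0,0,0,0,0,0,-1, 0,0,0,0,0,0,-1, 0,0,0,0,0,0,-1]'
```

```text
time: 16.4
ee_pos: [0.4429, -0.0194, 0.0397]
eef_rot: [0.0, -0.0, 1.0, 0.0]
force: [-2.4, -0.1, 8.5]
opening: 0.358
```

```bash
python3 -m pendant '[0,0,-0.0008,0,0,0,-1, 0,0,0,0,0,0,-1, 0,0,0,0,0,0,-0.1, 0,0,0,0,0,0,0.1, 0,0,0,0,0,0,0.3, 0,0,0,0,0,0,0.6, 0,0,0,0,0,0,1, 0,0,0,0,0,0,1, 0,0,0,0,0,0,1, 0,0,0,0,0,0,1]' 20
python3 -m pendant '[0,0,0,0,0,0,1, 0,0,-0.02,0,0,0,1, 0,0,-0.03,0,0,0,1, 0,0,-0.03,0,0,0,1, 0,0,-0.03,0,0,0,1, 0,0,-0.03,0,0,0,1, 0,0,0,0,0,0,1, 0,0,0,0,0,0,1, 0,0,0,0,0,0,1, 0,0,0,0,0,0,1]'
python3 - <<'E'
from h import *
S=optics.grab_frame("side");W=optics.grab_frame("wrist")
c=cv2.resize(S[175:325,240:440],(400,300))
cv2.imwrite("pics/c6.png",np.hstack([c,cv2.resize(W,(400,300))]))
print(sense()["force"])
E
```

```text
time: 17.4
ee_pos: [0.4422, -0.0192, 0.0394]
eef_rot: [-0.0, -0.0, 1.0, -0.0]
force: [-0.3, 0.0, 0.2]
opening: 1.001
time: 18.4
ee_pos: [0.4409, -0.0194, 0.178]
eef_rot: [-0.002, -0.0, 1.0, -0.0]
force: [0.6, -0.4, 0.3]
opening: 1.001
[ 0.02647523 -0.28699895 -0.33317996]
```

View pics/c6.png

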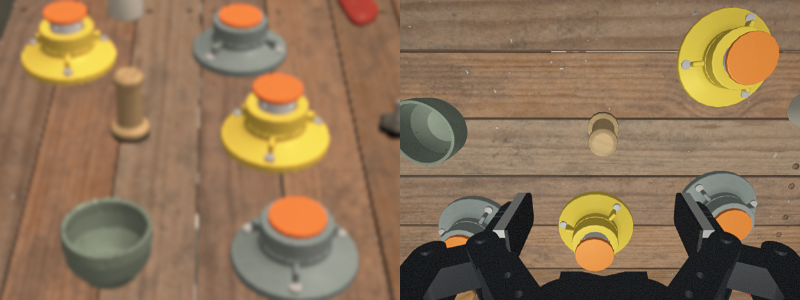

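The pusher stands upright at its old spot, the cap is flush, and the gripper is clear. Handing in.

```bash
python3 -c "
from bench import workorder
print(workorder.hand_in())"
```

```text
the job is handed in; nothing more can be done
None
```

The cap on the nearer grey base is clipped in fully home, and the pusher is back upright where it started, about 0.26 m from that base. I handed the job in at about 18.5 s.

- **Press:** I gripped the pusher's handle, lined its foot up with the cap to about 1 mm, and pressed straight down. Travel stopped at TCP height 0.0955 m, the height expected with the cap home. The force then rose from about 7 N to 15 N over 2 mm of further commanded travel, and the tool hardly moved.
- **Cap check:** After the press, the side view shows the orange disc seated on the hub with no white showing. The disc's centre in that picture dropped by 6.4 pixels.
- **Pusher check:** After release, the side and wrist views both show the pusher standing free and upright. The gripper is open about 0.1 m above it, and the force reading is near zero.
- **Disagreements:** The top camera's colour mask put the cap about 8 mm off the side view in x, because the mask caught only part of the disc. I used the side and wrist views instead. The cameras also differed by up to 6 mm on the pusher's position, so I took a closer wrist look before gripping.

No check failed.

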